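# Scan the job tag, then hold the index plunger out

### The arm

A 7-joint arm with a two-finger parallel gripper is mounted at the origin on the work surface. World frame = base frame: x ahead of the robot, y to its left, z up, the work surface at z = 0. Lengths are in m, angles in rad, forces in N, time in s.
With the tool pointing down it reaches from about 0.35 to 0.9 m from the base axis. Payload 8.1 kg.
Tool frame: the origin (TCP) lies midway between the tips of the shut fingers; the grasp point (between the pads) lies 19 mm behind it; z points along the fingers, y is the direction in which the jaws open and shut (so a half turn about z gives the same grasp; the last joint's range is limited). The gripper opens to 92 mm and grips with 3 to 60 N. Pads are 19 mm wide; open, the fingers measure 130 mm over their backs; the gripper's body (75 mm by 190 mm) begins 47 mm behind the grasp point.
Start: joints at [1.038, 0.434, 0.025, 1.573, -0.012, 1.134, -0.075], TCP at [0.26, -0.568, 0.227] pointing down, gripper open.
Joint ranges: [-2.62, 2.62], [-0.44, 2.09], [-1.27, 1.32], [0.08, 2.57], [-1.32, 4.46], [0.12, 2], [-2.74, 2.74]. Speed limits (rad/s): [2.22, 2.22, 3.01, 3.01, 3.14, 3.14, 3.14].

### API

Orientations are given as a rotation vector (axis times angle).
In Python, from cell import arm gives the robot as it stands. The module is installed in compiled form; this text tells all that it offers.
- The arm moves only by the tool jog_arm, never from a script. Its argument "increments" is a list of rows, each an object with "slide": the shift along the tool's x, y, z in mm, a list of three; "roll": the turn about the tool's z in rad; "gripper": the opening, from 0 (shut) to 1 (fully open). In form: [{"slide": [x, y, z], "roll": roll, "gripper": gripper}, ...]. A call has exactly 10 rows; each row is the pose to reach, as a shift and turn from the pose commanded when the call began, along the tool's axes at that moment; what a row does not reach only later rows make up. A row lasts 1/12 s, in which the tool goes at most 41.7 mm and 7.16 degrees, less where a joint would pass 70% of its speed; a pose out of reach is approached as far as the arm can. A call with a gripper value outside its range is refused whole. The fingers move at their own pace and stop on an object; "newtons" is the grip in N (left out, the last holds). Time passes only in rows, so rows that repeat a pose let the fingers close, or fill a call up. It gives the time, the measured TCP pose, the force and the opening at its end, in the units of the state.
- arm.observe(): the state, without advancing time (a new reading comes with each control period).
- arm.get_image(name): name is "scene" or "top" or "wrist"; returns a dict with "frame" (480x640x3 uint8, blue, green, red), "depth" (480x640 float32, m along the optical axis (not along the pixel's ray), 0 where there is no reading), "intrinsics" (3x3 intrinsics, pixels), "R" (3x3) and "t" (3): a world point X has camera coordinates R X + t; the wrist camera has in their place "hand_eye" (4x4, takes a point from camera to tool coordinates, whose origin is the TCP and whose axes are the flange's). Camera axes: x right, y down, z forward; pixel columns grow to the right and rows downward; lengths in m; the calibration is good to about 2 mm. The wrist camera is an equidistant fisheye: a pixel r from the principal point sees the ray r / f radians off the axis. A picture is of the moment at which its call begins: read the wrist's pose just before it.
- arm.sign_off(): hands the job in, once; it reports no verdict.
The state is a dict: "clock": time; "joints": joint angles; "dq": joint speeds; "joint_efforts": joint torques, N m; "position": TCP position; "ee_rot": TCP orientation; "force": force on the tool from outside, world axes, zero at the start; "ft_torque": the same for the moment, N m; "width": opening from 0.0 (shut) to 1.0 (fully open).
Only numpy, scipy, OpenCV 4.12 (cv2) and the standard library are available. Lean on these libraries where they do the work, as an engineer would, in place of code of your own. Each camera call takes 0.05 s, during which the arm holds its last target.

### The job

Pick up the hand scanner and hold it still for a good second with its window pointed squarely at the middle of the job tag's barcode label from about 10 cm away, then stand the scanner back upright on the bench and let go of it. After that pull the black knob of the index plunger on the turntable jig straight up, all the way to its stop, so that the pin is clear of its hole in the disc, and finish while still holding it up there so that the turntable can be turned. Do not knock the scanner over, and do not shove the other things lying on the bench.

Things in the scene. Friction and masses are not known exactly. Their poses are not given: they have to be found in the camera images.
- scanner_head (a point): Centre of the head of a loose grey hand scanner (0.18 to 0.35 kg) standing upright on a rubber foot 76 x 62 x 12 mm, left or right of the jig (the tag is on the other side). Head: box 100 long (x) x 42 wide (y) x 40 mm high, centre 105 mm above the foot's underside; grip it across its width from above. Handle 36 x 32 mm below. x points where the scanner looks, z up.
- scanner_window (a point): Middle of the scanner's dark glass window, in the front end face of the head, 50 mm ahead of the head's centre along x. The line of sight leaves it along its x axis; no trigger needs pressing.
- label (a point): Middle of the white barcode label, 70 wide (y) x 50 mm high (z), on the upright plate (94 x 74 mm) of the job tag, fixed to the bench. It is 135 mm above the bench, so the scanner must be lifted 30 mm to look straight at it. The label faces along its own -x axis (roughly towards the robot), so a scanner looking squarely at it has the same x axis. The tag's foot is 12 mm high and reaches 30 mm in front.
- seat_hole (a point): Mouth of the hole in the turntable disc (top 60 mm above the bench) that seats the plunger's pin, straight below the knob. Axes are the jig's, fixed to the bench: aluminium base 260 (x) x 220 x 15 mm, steel disc of 200 mm diameter, black stone plaque on it (top 90 mm above the bench, near edge 60 mm from the knob's axis along +x). The plunger is on the jig's -x side, nearest the robot.
- plunger_knob (a point): Centre of the plunger's black round knob, 28 mm diameter, 28 mm high, axis vertical, 134 mm above the bench when seated; it rises with the plunger. Axes are the jig's. Under it an 8 mm gap, then a barrel of 22 mm diameter (top 112 mm above the bench) on a grey bracket 44 mm wide (top 92 mm). Nothing else on the jig is higher than 112 mm.
- plunger (a joint): How far the plunger is pulled up: 0 = seated with its pin 12 mm deep in the hole, 0.020 m = at the stop with the pin 8 mm clear of the disc. A spring pulls it back down with about 5 N when seated and 12 N at the stop, so it must be kept gripped firmly.
- chisel: Loose steel stone chisel, 180 mm long, 18 mm high, lying on the bench in front of the jig (leave it alone). Origin under it, near mid-length.
- offcut: Loose black stone offcut, 70 x 55 x 20 mm, lying at the near right of the jig (leave it alone). Origin at the centre of its underside.
- wax_tin: Loose round metal tin, 70 mm diameter, 32 mm high, at the near left of the jig (leave it alone). Origin at the centre of its underside.
- disc: Loose steel cutting disc, 100 mm diameter, 11 mm high, lying far left (leave it alone). Origin at the centre of its underside.
- tape: Loose tape measure, 65 x 35 x 60 mm high, standing far right (leave it alone). Origin at the centre of its underside.
- mallet: Loose mallet, 255 mm long, 70 mm high, lying at the left side of the bench (leave it alone). Origin under its handle.
- brush: Loose hand brush, 150 mm long, 42 mm high, lying at the right side of the bench (leave it alone). Origin under its middle.
There are look-alikes about, which are no part of the job. What is shaped like the part that bears label but turquoise is not meant.

How it is judged:
On the way, in this order (a step that is already met when the one before it is completed fails the run):
1. the held, still scanner looks at the label: label's middle within 22 mm sideways and 18 mm in height of the line of sight, window 50 to 160 mm from it, within 0.35 rad of square on, for 1 s (contact force between the fingers and scanner above 0.5 N and x of label in the frame of scanner_window between 0.05 and 0.16 m and y of label in the frame of scanner_window between -0.022 and 0.022 m and z of label in the frame of scanner_window between -0.018 and 0.018 m and angle between the x axis of scanner_window and the x axis of label, either way round below 0.35 rad and linear speed of scanner below 0.04 m/s), for 1 s.
2. the scanner stands upright on the bench again, let go (angle between scanner_head's own z axis and vertical below 0.12 rad and height (world z) of scanner_head between 0.098 and 0.112 m and contact force between the fingers and scanner below 0.1 N and linear speed of scanner below 0.03 m/s), for 0.3 s.
3. the plunger is pulled up to its stop and held by the fingers (value of joint plunger above 0.0165 m and contact force between the fingers and plunger above 1 N and velocity of joint plunger between -0.02 and 0.02 m/s), for 0.5 s.
At the end, for the whole second after the job is handed in: The plunger is pulled up by at least 16.5 mm of its 20 mm and at rest there (slower than 20 mm/s), gripped by the fingers with at least 1 N; the scanner stands upright (within 0.12 rad) and still on the bench, its head centre 98 to 112 mm above it, not touched by the fingers (all of step 2 and all of step 3); the arm keeps its last pose, push and grip.
It fails at once if the scanner is tipped by more than 0.6 rad (angle between scanner_head's own z axis and vertical above 0.6 rad).
It fails at once if one of the other loose things is moved by more than 30 mm (distance of any of chisel, offcut, wax_tin, disc, tape, mallet, brush from where it was at the start of the episode above 0.03 m).
It also fails if it takes over 67 s, if anything falls off the work surface, if the arm or the gripper's body presses on something with over 40 N, if the wrist force passes 120 N, or if a joint passes its speed limit or range.

## Working session

There is one attempt and no reset: what is moved stays moved. The work goes in short steps, Python scripts to look and compute and a tool call to move; the robot and the scene stay as the last step left them, time stands still between calls to the robot, and variables do not carry over. Pictures are saved under pics/ and viewed, and the job is handed in when it is done.

Besides the shell and the picture viewer there is one more tool, called as name(argument=value, ...), one argument or row to a line, values as JSON. jog_arm: Moves the arm, as the interface text tells. Its arguments: {"type":"object","properties":{"increments":{"type":"array"},"newtons":{"type":"number"}},"required":["increments"]}

```bash
mkdir -p pics; cat > h.py <<'E'
import numpy as np, cv2
from cell import arm
from scipy.spatial.transform import Rotation as Rn
def cam(n):
    d=arm.get_image(n); return d
def pts(d):
    K=np.array(d["intrinsics"]);z=d["depth"];v,u=np.mgrid[0:480,0:640]
    P=np.stack([(u-K[0,2])/K[0,0]*z,(v-K[1,2])/K[1,1]*z,z],-1)
    W=(P-np.array(d["t"]))@np.array(d["R"])   # R^T (P-t)
    W[z==0]=np.nan
    return W
E
python3 - <<'E'
from h import *
s=arm.observe()
for k in s: print(k,np.round(s[k],3))
for n in("scene","top","wrist"):
    d=cam(n); cv2.imwrite(f"pics/{n}0.png",d["frame"]); np.savez(f"{n}0.npz",**d); print(n,{k:np.round(d[k],3).tolist() for k in d if k not in("frame","depth")})
E
```

```text
clock 0.0
joints [ 1.038  0.435  0.025  1.574 -0.012  1.134 -0.075]
dq [-0.001 -0.     0.    -0.     0.001  0.     0.001]
joint_efforts [-1.0000e-03 -6.6786e+01  9.8400e-01 -3.1445e+01 -6.1000e-02  4.3000e-02
  0.0000e+00]
position [ 0.26  -0.568  0.226]
ee_rot [-3.068e+00 -6.700e-01  1.000e-03]
force [ 0.202  0.549 -0.111]
ft_torque [ 0.008  0.009 -0.039]
width 0.998
scene {'intrinsics': [[493.136, 0.0, 316.165], [0.0, 493.136, 245.269], [0.0, 0.0, 1.0]], 'R': [[-0.353, 0.935, 0.011], [0.678, 0.264, -0.686], [-0.644, -0.235, -0.728]], 't': [0.167, -0.273, 1.761]}
top {'intrinsics': [[601.353, 0.0, 316.267], [0.0, 601.353, 239.054], [0.0, 0.0, 1.0]], 'R': [[-0.004, -1.0, -0.0], [-0.995, 0.004, -0.103], [0.103, -0.0, -0.995]], 't': [-0.003, 0.506, 1.747]}
wrist {'intrinsics': [[371.648, 0.0, 322.393], [0.0, 371.648, 240.122], [0.0, 0.0, 1.0]], 'hand_eye': [[-0.001, -0.967, -0.255, 0.069], [1.0, -0.001, 0.0, 0.002], [-0.0, -0.255, 0.967, -0.158], [0.0, 0.0, 0.0, 1.0]]}
```

View pics/scene0.png

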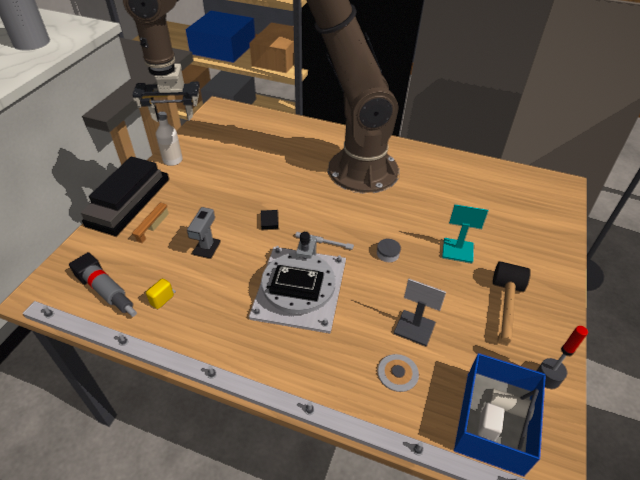

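View pics/top0.png

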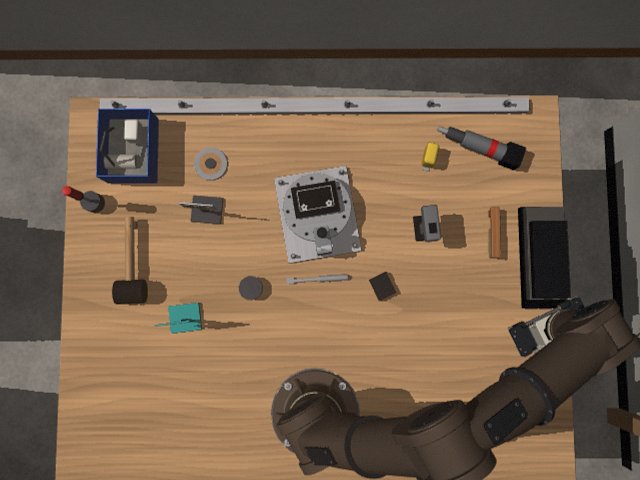

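View pics/wrist0.png

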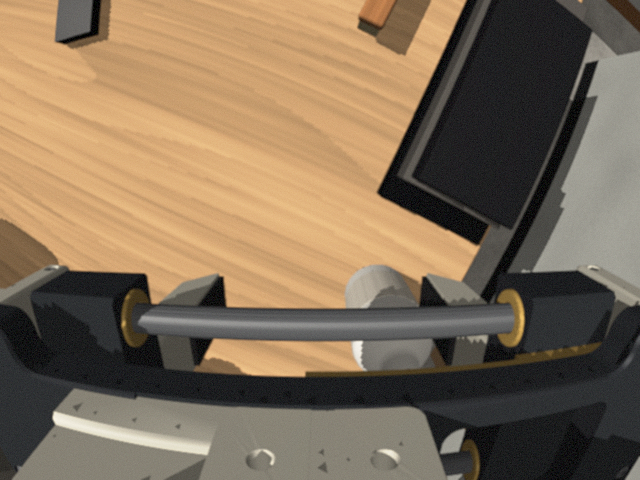

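```bash
python3 - <<'E'
from h import *
a=cv2.imread("pics/scene0.png");b=cv2.imread("pics/top0.png")
f=lambda i,x,y,w,h:cv2.resize(i[y:y+h,x:x+w],(400,300),interpolation=cv2.INTER_CUBIC)
cv2.imwrite("pics/crop0.png",np.vstack([np.hstack([f(a,160,190,100,75),f(b,380,185,100,75)]),np.hstack([f(a,370,190,120,165)if 0 else f(a,370,265,120,90),f(b,160,170,100,75)])]))
cv2.imwrite("pics/crop1.png",np.vstack([np.hstack([f(a,260,220,100,75),f(b,270,180,120,90)]),np.hstack([f(a,420,190,100,75),f(b,140,285,100,75)])]))
for n in("scene","top"):
    d=np.load(n+"0.npz"); print(n,-d["R"].T@d["t"]); W=pts(d); print(np.nanpercentile(W[...,2],[5,50,95]))
E
```

```text
scene [1.37836683 0.3292801  1.0927274 ]
[-0.75383832 -0.00213914  0.21360992]
top [ 0.32433321 -0.00480569  1.78924827]
[-0.75612704 -0.00270081  0.6591106 ]
```

View pics/crop0.png

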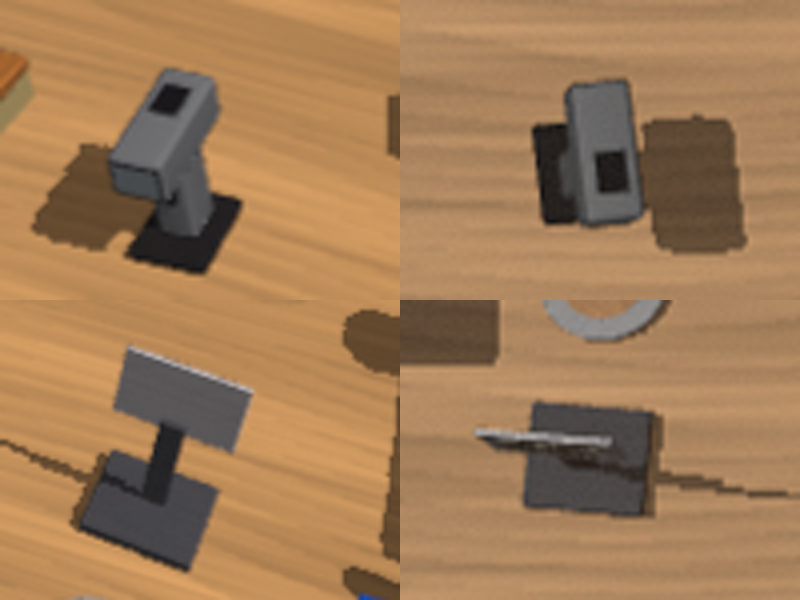

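View pics/crop1.png

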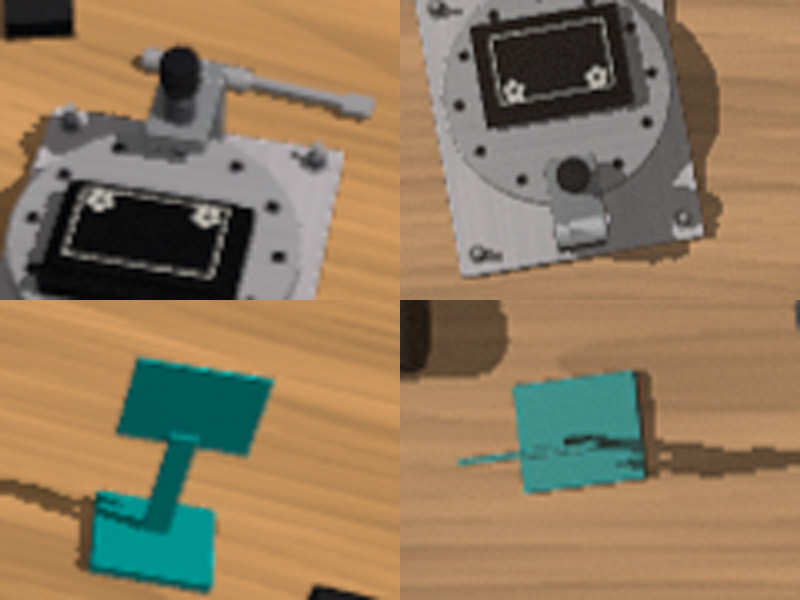

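```bash
cat > m.py <<'E'
from h import *
def rect(n,W,m,lab):
    q=W[m]; 
    if len(q)<10: print(n,lab,len(q));return
    c,s,a=cv2.minAreaRect(q[:,:2].astype(np.float32)); 
    print(n,lab,len(q),"c",np.round(c,4),"size",np.round(s,4),"ang",round(a,2),"zmed/max",np.round([np.median(q[:,2]),q[:,2].max()],4))
if __name__=="__main__":
  for n in("scene","top"):
    d=np.load(n+"0.npz");W=pts(d);X,Y,Z=W[...,0],W[...,1],W[...,2]
    tbl=(abs(X-.5)<.1)&(abs(Y-.0)<.4)&(abs(Z)<.02);print("table z",np.nanmedian(Z[tbl]))
    # rough
    near=lambda x,y,r:(np.hypot(X-x,Y-y)<r)
    for lab,(x,y,r,z0,z1) in dict(scan_top=(.6,-.33,.15,.118,.14),foot=(.6,-.33,.15,.006,.02),tag_plate=(.66,.33,.12,.1,.2),tag_up=(.66,.33,.12,.125,.2),tagfoot=(.66,.33,.12,.006,.02),knob=(.6,0,.12,.14,.16),knoball=(.6,0,.12,.117,.16),plaq=(.65,0,.15,.085,.094)).items():
        rect(n,W,near(x,y,r)&(Z>z0)&(Z<z1),lab)
E
python3 m.py
```

```text
table z -0.0009571868040081151
scene scan_top 365 c [ 0.5446 -0.3249] size [0.1012 0.0437] ang 6.84 zmed/max [0.1231 0.1291]
scene foot 293 c [ 0.6091 -0.3388] size [0.1021 0.2667] ang 75.38 zmed/max [0.0102 0.0199]
scene tag_plate 782 c [0.5932 0.325 ] size [0.0938 0.0141] ang 86.8 zmed/max [0.1378 0.1741]
scene tag_up 522 c [0.5911 0.3251] size [0.0938 0.0102] ang 85.94 zmed/max [0.1502 0.1741]
scene tagfoot 1295 c [0.6659 0.3003] size [0.1318 0.2215] ang 86.99 zmed/max [0.0096 0.0195]
scene knob 70 c [ 0.5155 -0.0184] size [0.0298 0.0248] ang 60.45 zmed/max [0.1457 0.151 ]
scene knoball 122 c [ 0.5169 -0.0172] size [0.0284 0.0274] ang 16.02 zmed/max [0.1426 0.151 ]
scene plaq 1025 c [ 0.5801 -0.0079] size [0.1557 0.1143] ang 10.2 zmed/max [0.0892 0.0939]
table z 0.0003961929384347469
top scan_top 490 c [ 0.5409 -0.3273] size [0.1005 0.0429] ang 5.21 zmed/max [0.1242 0.1382]
top foot 653 c [ 0.6027 -0.3305] size [0.29   0.2891] ang 21.25 zmed/max [0.0081 0.0194]
top tag_plate 169 c [0.5867 0.3231] size [0.0936 0.0064] ang 85.41 zmed/max [0.154  0.1783]
top tag_up 138 c [0.5867 0.3231] size [0.0936 0.0064] ang 85.41 zmed/max [0.1607 0.1783]
top tagfoot 1241 c [0.6606 0.3267] size [0.2289 0.2361] ang 76.97 zmed/max [0.01 0.02]
top knob 80 c [ 0.5119 -0.0194] size [0.0248 0.0254] ang 89.76 zmed/max [0.1474 0.1546]
top knoball 87 c [ 0.5119 -0.0194] size [0.0254 0.0249] ang 0.09 zmed/max [0.1472 0.1546]
top plaq 813 c [ 0.5802 -0.0105] size [0.1582 0.1212] ang 8.02 zmed/max [0.0895 0.094 ]
```

Grey tag at scene (424,293) has a blank grey plate back with its label facing the robot. The turquoise look-alike at scene (467,217) is excluded by colour, so I'm using the grey one. The scanner is at scene (203,230), and its glass window is on the end facing away from the robot.

```bash
cat >> h.py <<'E'
def go(p,yaw=None):
    s=arm.observe();R=Rn.from_rotvec(s["ee_rot"]).as_matrix()
    y0=np.arctan2(R[1,0],R[0,0])
    r=0 if yaw is None else -(np.radians(yaw)-y0)
    print("t",round(float(s["clock"]),2),"pos",np.round(s["position"],4),"yaw",round(np.degrees(y0),2),"tilt z",np.round(R[:,2],3),"F",np.round(s["force"],1),"w",round(float(s["width"]),3),"q",np.round(s["joints"],2))
    print("slide",np.round(R.T@(np.array(p)-s["position"])*1000,1),"roll",round(r,3))
E
python3 - <<'E'
from h import *
go([.26,-.568,.36]); go([.543,-.326,.30],6)
for n in("scene","top"):
    d=np.load(n+"0.npz");W=pts(d);X,Y,Z=W[...,0],W[...,1],W[...,2]; I=d["frame"].astype(int)
    m=(I[...,1]>I[...,2]+40)&(Z>.1)&(Z<.2)&(X<.7)
    print(n,"turq",W[m].min(0),W[m].max(0))
    m=(np.hypot(X-.4,Y-.12)<.08)&(Z>.025)&(Z<.04);print("tin",W[m].min(0),W[m].max(0))
    v=(abs(Y+.6)<.1)&(abs(X-.27)<.1)&(Z>.05)&(Z<.2);print("bottle",np.nanmin(W[v],0),np.nanmax(W[v],0))
E
```

```text
t 0.15 pos [ 0.2602 -0.5678  0.2261] yaw 24.62 tilt z [-0.001  0.001 -1.   ] F [-0.9  0.3 -0.4] w 1.001 q [ 1.04  0.44  0.02  1.57 -0.01  1.13 -0.08]
slide [-3.000e-01 -1.000e-01 -1.339e+02] roll 0
t 0.15 pos [ 0.2602 -0.5678  0.2261] yaw 24.62 tilt z [-0.001  0.001 -1.   ] F [-0.9  0.3 -0.4] w 1.001 q [ 1.04  0.44  0.02  1.57 -0.01  1.13 -0.08]
slide [ 357.8 -102.1  -73.8] roll 0.325
scene turq [0.25799259 0.33612919 0.10009304] [0.69934148 0.62298877 0.17371654]
tin [0.33982784 0.06459926 0.02506115] [0.46129203 0.19882589 0.03570634]
bottle [ 0.17059775 -0.69992444  0.05011009] [ 0.36997398 -0.60942316  0.19454882]
top turq [0.26223044 0.33772852 0.10124497] [0.68445311 0.6229829  0.17763441]
tin [0.33677815 0.05778381 0.02505678] [0.45930637 0.19766943 0.03983108]
bottle [ 0.18119624 -0.69999129  0.05055789] [ 0.36999428 -0.61156341  0.12275959]
```

jog_arm(
  increments=[
    {"slide":[0,0,-25],"roll":0,"gripper":1},
    {"slide":[20,-5,-50],"roll":0,"gripper":1},
    {"slide":[50,-15,-70],"roll":0.05,"gripper":1},
    {"slide":[85,-25,-74],"roll":0.1,"gripper":1},
    {"slide":[120,-35,-74],"roll":0.15,"gripper":1},
    {"slide":[155,-45,-74],"roll":0.2,"gripper":1},
    {"slide":[190,-55,-74],"roll":0.25,"gripper":1},
    {"slide":[225,-65,-74],"roll":0.3,"gripper":1},
    {"slide":[255,-75,-74],"roll":0.325,"gripper":1},
    {"slide":[270,-80,-74],"roll":0.325,"gripper":1},
  ],
)

```text
clock: 0.98
position: [0.4762, -0.3785, 0.3003]
ee_rot: [-3.135, -0.17, -0.002]
force: [0.1, 0.3, -0.5]
width: 0.999
```

```bash
python3 - <<'E'
from h import *
go([.543,-.326,.30],6)
s=arm.observe()
d=cam("wrist"); cv2.imwrite("pics/w1.png",d["frame"]);np.savez("w1.npz",pos=s["position"],rot=s["ee_rot"],**d)
E
```

```text
t 0.98 pos [ 0.4762 -0.3785  0.3003] yaw 6.21 tilt z [ 0.001  0.002 -1.   ] F [ 0.1  0.3 -0.5] w 0.999 q [ 0.59  0.36 -0.01  1.5   0.    1.28 -0.88]
slide [ 72.1 -44.9   0.5] roll 0.004
```

View pics/w1.png

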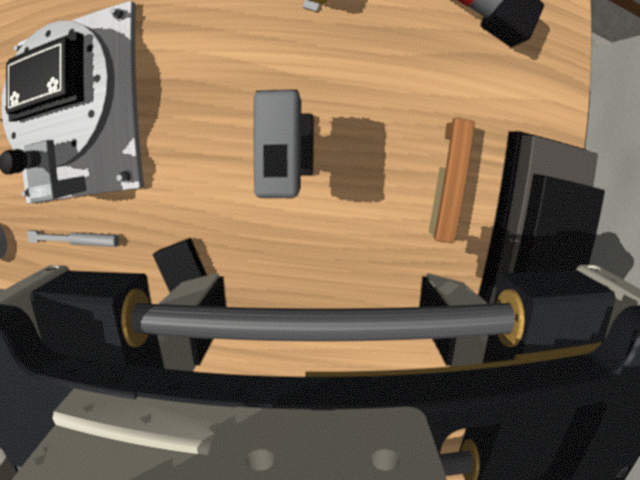

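The wrist view shows the scanner head's top face at px (253-300, 90-197) and the plunger knob at (12,160). I'll cross-check the position from here.

```bash
cat >> h.py <<'E'
def wrays(d,pos,rot):
    K=np.array(d["intrinsics"]);v,u=np.mgrid[0:480,0:640].astype(float)
    x=(u-K[0,2]);y=(v-K[1,2]);r=np.hypot(x,y)+1e-9;th=r/K[0,0]
    D=np.stack([np.sin(th)*x/r,np.sin(th)*y/r,np.cos(th)],-1)
    H=np.array(d["hand_eye"]);R=Rn.from_rotvec(rot).as_matrix()
    return D,R@H[:3,:3],R@H[:3,3]+pos
def wpts(d,pos,rot):
    D,A,o=wrays(d,pos,rot);z=d["depth"]
    W=(D/D[...,2:3]*z[...,None])@A.T+o;W[z==0]=np.nan;return W
def wplane(d,pos,rot,h):
    D,A,o=wrays(d,pos,rot);w=D@A.T;return o+w*((h-o[2])/w[...,2])[...,None]
E
cat > mw.py <<'E'
from h import *
import sys
from m import rect
d=np.load(sys.argv[1]);W=wpts(d,d["pos"],d["rot"]);X,Y,Z=W[...,0],W[...,1],W[...,2]
near=lambda x,y,r:(np.hypot(X-x,Y-y)<r)
print("table",np.nanmedian(Z[near(.45,-.25,.06)&(Z<.02)]))
rect("w",W,near(.543,-.326,.09)&(Z>.118)&(Z<.14),"scan")
rect("w",W,near(.515,-.018,.03)&(Z>.14)&(Z<.16),"knob")
rect("w",W,near(.585,.32,.08)&(Z>.1)&(Z<.18),"tag")
I=d["frame"].astype(int)
P=wplane(d,d["pos"],d["rot"],.125)
m=near(.543,-.326,.09)&(Z>.118)&(Z<.14)
rect("wray",P,m,"scan@.125")
E
python3 mw.py w1.npz
```

```text
table 0.00039232249665735464
w scan 4872 c [ 0.5424 -0.3299] size [0.0997 0.0424] ang 5.56 zmed/max [0.1252 0.1284]
w knob 372 c [ 0.5147 -0.0251] size [0.0262 0.028 ] ang 86.88 zmed/max [0.1477 0.1501]
w tag 0
wray scan@.125 4872 c [ 0.5424 -0.3306] size [0.0982 0.0415] ang 5.54 zmed/max [0.125 0.125]
```

jog_arm(
  increments=[
    {"slide":[15,-8,0],"roll":0,"gripper":1},
    {"slide":[32,-18,15],"roll":0,"gripper":1},
    {"slide":[48,-28,35],"roll":0.01,"gripper":1},
    {"slide":[62,-36,60],"roll":0.01,"gripper":1},
    {"slide":[69,-41,85],"roll":0.01,"gripper":1},
    {"slide":[71,-42,105],"roll":0.01,"gripper":1},
    {"slide":[71,-42,115],"roll":0.01,"gripper":1},
    {"slide":[71,-42,120],"roll":0.01,"gripper":1},
    {"slide":[71,-42,120],"roll":0.01,"gripper":1},
    {"slide":[71,-42,120],"roll":0.01,"gripper":1},
  ],
)

```text
clock: 1.87
position: [0.5387, -0.3347, 0.1817]
ee_rot: [3.137, 0.147, 0.001]
force: [0.0, 0.3, 0.0]
width: 1.001
```

```bash
python3 - <<'E'
from h import *
go([.5424,-.329,.087],5.5)
s=arm.observe()
d=cam("wrist"); cv2.imwrite("pics/w2.png",d["frame"]);np.savez("w2.npz",pos=s["position"],rot=s["ee_rot"],**d)
E
python3 mw.py w2.npz
```

```text
t 1.87 pos [ 0.5387 -0.3347  0.1817] yaw 5.36 tilt z [ 0.001 -0.001 -1.   ] F [0.  0.3 0. ] w 1.001 q [ 0.49  0.49 -0.03  1.6   0.02  1.05 -1.02]
slide [ 4.2 -5.5 94.7] roll -0.002
table 0.00035395784007868913
w scan 9278 c [ 0.5483 -0.3292] size [0.0879 0.0423] ang 5.27 zmed/max [0.1253 0.128 ]
w knob 0
w tag 0
wray scan@.125 9278 c [ 0.5496 -0.3293] size [0.0861 0.0411] ang 5.3 zmed/max [0.125 0.125]
```

View pics/w2.png

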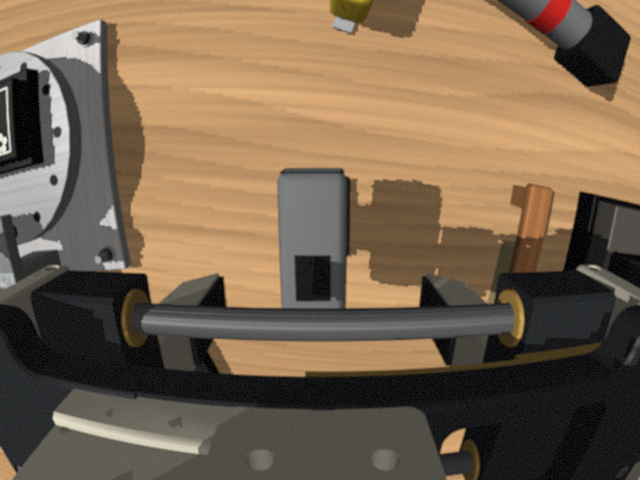

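jog_arm(
  increments=[
    {"slide":[2,-3,5],"roll":0,"gripper":1},
    {"slide":[4,-5,15],"roll":0,"gripper":1},
    {"slide":[4,-5.5,28],"roll":0,"gripper":1},
    {"slide":[4,-5.5,42],"roll":0,"gripper":1},
    {"slide":[4,-5.5,56],"roll":0,"gripper":1},
    {"slide":[4,-5.5,70],"roll":0,"gripper":1},
    {"slide":[4,-5.5,82],"roll":0,"gripper":1},
    {"slide":[4,-5.5,90],"roll":0,"gripper":1},
    {"slide":[4,-5.5,95],"roll":0,"gripper":1},
    {"slide":[4,-5.5,95],"roll":0,"gripper":1},
  ],
)

```text
clock: 2.75
position: [0.5418, -0.3276, 0.0846]
ee_rot: [-3.137, -0.149, 0.002]
force: [-0.1, 0.3, -0.3]
width: 1.001
```

jog_arm(
  increments=[
    {"slide":[0,0,0],"roll":0,"gripper":0.8},
    {"slide":[0,0,0],"roll":0,"gripper":0.7},
    {"slide":[0,0,0],"roll":0,"gripper":0.6},
    {"slide":[0,0,0],"roll":0,"gripper":0.52},
    {"slide":[0,0,0],"roll":0,"gripper":0.45},
    {"slide":[0,0,0],"roll":0,"gripper":0.3},
    {"slide":[0,0,0],"roll":0,"gripper":0.2},
    {"slide":[0,0,0],"roll":0,"gripper":0.1},
    {"slide":[0,0,0],"roll":0,"gripper":0.1},
    {"slide":[0,0,0],"roll":0,"gripper":0.1},
  ],
  newtons=30,
)

```text
clock: 3.58
position: [0.5422, -0.328, 0.0858]
ee_rot: [3.138, 0.149, 0.0]
force: [-0.7, -0.0, 0.3]
width: 0.457
```

```bash
python3 - <<'E'
from h import *
go([.5424,-.329,.087],5.5)
d=cam("scene"); cv2.imwrite("pics/s3.png",cv2.resize(d["frame"][150:330,100:340],(800,600)))
E
```

```text
t 3.58 pos [ 0.5422 -0.328   0.0858] yaw 5.42 tilt z [ 0. -0. -1.] F [-0.7 -0.   0.3] w 0.457 q [ 0.48  0.59 -0.03  1.7   0.02  0.86 -1.04]
slide [ 0.1  1.  -1.2] roll -0.001
```

View pics/s3.png

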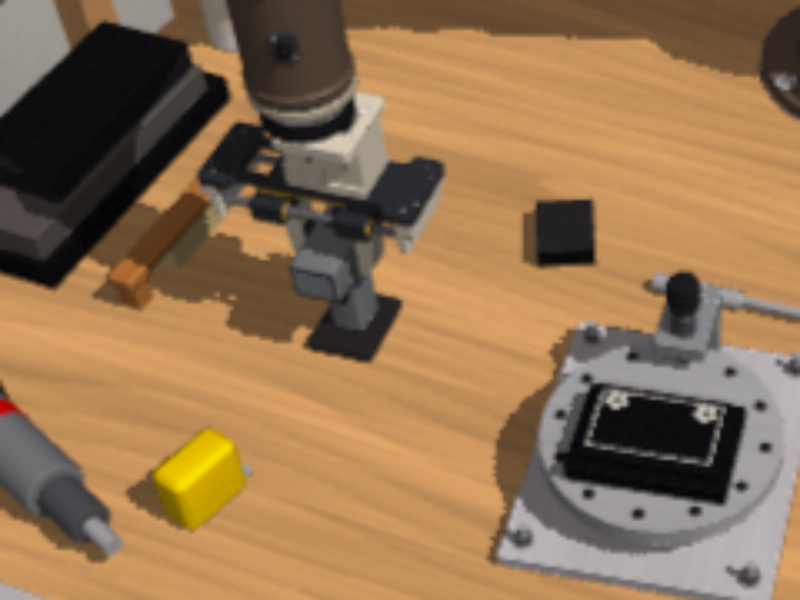

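Gripped: the opening of 0.457 equals 42 mm, the head's width. Now lifting.

jog_arm(
  increments=[
    {"slide":[0,0,-5],"roll":0,"gripper":0.1},
    {"slide":[0,0,-15],"roll":0,"gripper":0.1},
    {"slide":[0,0,-35],"roll":0,"gripper":0.1},
    {"slide":[0,0,-60],"roll":0,"gripper":0.1},
    {"slide":[0,0,-90],"roll":0,"gripper":0.1},
    {"slide":[0,0,-120],"roll":0,"gripper":0.1},
    {"slide":[0,0,-150],"roll":0,"gripper":0.1},
    {"slide":[0,0,-175],"roll":0,"gripper":0.1},
    {"slide":[0,0,-195],"roll":0,"gripper":0.1},
    {"slide":[0,0,-205],"roll":0,"gripper":0.1},
  ],
)

```text
clock: 4.47
position: [0.5429, -0.3282, 0.2947]
ee_rot: [3.136, 0.149, 0.006]
force: [-0.1, -0.6, -2.0]
width: 0.456
```

```bash
python3 - <<'E'
from h import *
go([.436,.334,.29],-4)
E
```

```text
t 4.47 pos [ 0.5429 -0.3282  0.2947] yaw 5.43 tilt z [ 0.004 -0.002 -1.   ] F [-0.1 -0.6 -2. ] w 0.456 q [ 0.47  0.41 -0.02  1.45  0.01  1.28 -1.02]
slide [ -43.8 -669.4    2.9] roll 0.165
```

jog_arm(
  increments=[
    {"slide":[-5,-10,0],"roll":0,"gripper":0.1},
    {"slide":[-10,-30,0],"roll":0,"gripper":0.1},
    {"slide":[-20,-60,0],"roll":0.01,"gripper":0.1},
    {"slide":[-30,-95,0],"roll":0.02,"gripper":0.1},
    {"slide":[-40,-130,0],"roll":0.03,"gripper":0.1},
    {"slide":[-45,-165,0],"roll":0.05,"gripper":0.1},
    {"slide":[-50,-200,0],"roll":0.06,"gripper":0.1},
    {"slide":[-50,-235,0],"roll":0.07,"gripper":0.1},
    {"slide":[-50,-270,0],"roll":0.08,"gripper":0.1},
    {"slide":[-50,-305,0],"roll":0.1,"gripper":0.1},
  ],
)

```text
clock: 5.3
position: [0.4625, -0.0275, 0.2906]
ee_rot: [3.141, -0.009, -0.001]
force: [1.0, -0.1, -4.4]
width: 0.46
```

```bash
python3 - <<'E'
from h import *
go([.436,.334,.29],-4)
E
```

```text
t 5.3 pos [ 0.4625 -0.0275  0.2906] yaw -0.34 tilt z [-0. -0. -1.] F [ 1.  -0.1 -4.4] w 0.46 q [ 0.11  0.13 -0.19  1.84  0.03  1.18 -1.66]
slide [ -28.6 -361.4    0.5] roll 0.064
```

jog_arm(
  increments=[
    {"slide":[0,-35,0],"roll":0.01,"gripper":0.1},
    {"slide":[-3,-75,0],"roll":0.02,"gripper":0.1},
    {"slide":[-6,-115,0],"roll":0.03,"gripper":0.1},
    {"slide":[-10,-155,0],"roll":0.04,"gripper":0.1},
    {"slide":[-14,-195,0],"roll":0.05,"gripper":0.1},
    {"slide":[-18,-235,0],"roll":0.06,"gripper":0.1},
    {"slide":[-22,-275,0],"roll":0.065,"gripper":0.1},
    {"slide":[-26,-310,0],"roll":0.065,"gripper":0.1},
    {"slide":[-29,-340,0],"roll":0.065,"gripper":0.1},
    {"slide":[-29,-358,0],"roll":0.065,"gripper":0.1},
  ],
)

```text
clock: 6.13
position: [0.4343, 0.3329, 0.2904]
ee_rot: [-3.139, 0.104, 0.002]
force: [0.7, -0.2, -2.5]
width: 0.454
```

jog_arm(
  increments=[
    {"slide":[0,0,2],"roll":0,"gripper":0.1},
    {"slide":[0,0,5],"roll":0,"gripper":0.1},
    {"slide":[0,0,10],"roll":0,"gripper":0.1},
    {"slide":[0,0,15],"roll":0,"gripper":0.1},
    {"slide":[0,0,20],"roll":0,"gripper":0.1},
    {"slide":[0,0,20],"roll":0,"gripper":0.1},
    {"slide":[0,0,20],"roll":0,"gripper":0.1},
    {"slide":[0,0,20],"roll":0,"gripper":0.1},
    {"slide":[0,0,20],"roll":0,"gripper":0.1},
    {"slide":[0,0,20],"roll":0,"gripper":0.1},
  ],
)

```text
clock: 6.97
position: [0.4366, 0.3292, 0.271]
ee_rot: [-3.139, 0.111, -0.001]
force: [-0.2, 0.4, -2.9]
width: 0.458
```

```bash
python3 - <<'E'
from h import *
from m import rect
go([.436,.334,.116],-4)
s=arm.observe()
d=cam("wrist"); cv2.imwrite("pics/w4.png",d["frame"]);np.savez("w4.npz",pos=s["position"],rot=s["ee_rot"],**d)
W=wpts(d,s["position"],s["ee_rot"]);X,Y,Z=W[...,0],W[...,1],W[...,2]
for z0,z1 in((.1,.18),(.13,.17),(.165,.18)):
  m=(np.hypot(X-.585,Y-.32)<.08)&(Z>z0)&(Z<z1); rect("w",W,m,"tag")
I=d["frame"].astype(int); w=(I.min(-1)>150)&(np.hypot(X-.585,Y-.32)<.08)&(Z>.09); 
print(w.sum()); q=W[w]; print(q.min(0),q.max(0),np.median(q,0)); print(np.argwhere(w).min(0),np.argwhere(w).max(0))
E
```

```text
t 6.97 pos [0.4366 0.3292 0.271 ] yaw -4.04 tilt z [ 0.  0. -1.] F [-0.2  0.4 -2.9] w 0.458 q [-0.42  0.31 -0.42  1.67  0.13  1.19 -2.51]
slide [ -1.   -4.7 155. ] roll -0.001
w tag 3468 c [0.5878 0.3223] size [0.094  0.0061] ang 84.99 zmed/max [0.1518 0.1746]
w tag 1825 c [0.5863 0.3224] size [0.0939 0.0033] ang 85.51 zmed/max [0.1527 0.17  ]
w tag 1016 c [0.5885 0.3223] size [0.0938 0.0049] ang 85.08 zmed/max [0.1718 0.1746]
699
[0.58295867 0.2754485  0.15695472] [0.59470175 0.36904777 0.17462889] [0.58840222 0.32213795 0.1722607 ]
[ 27 248] [ 38 382]
```

View pics/w4.png

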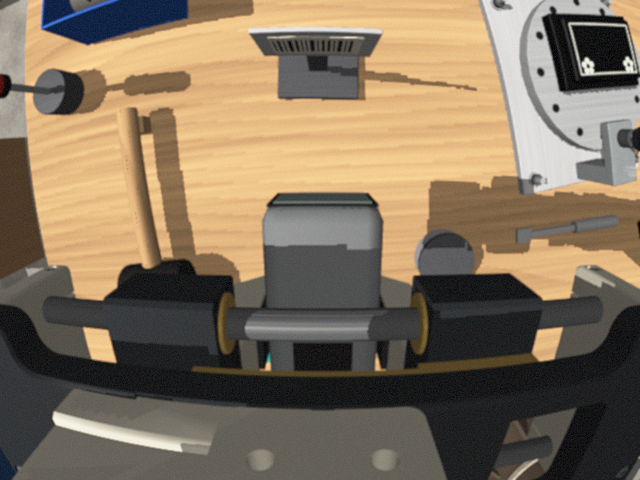

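```bash
python3 - <<'E'
from h import *
for n in("scene","top"):
    d=np.load(n+"0.npz");W=pts(d);X,Y,Z=W[...,0],W[...,1],W[...,2]; I=d["frame"].astype(int)
    m=(I[...,1]>I[...,2]+40)&(X<.5)&(Y>.25)&(Y<.6)
    for a,b in((.1,.2),(-.01,.03)): q=W[m&(Z>a)&(Z<b)]; print(n,np.percentile(q,[2,98],axis=0).round(3))
go([.4385,.3347,.116],-4.8)
E
```

```text
scene [[0.262 0.338 0.102]
 [0.277 0.425 0.171]]
scene [[0.24  0.34  0.004]
 [0.321 0.427 0.021]]
top [[0.262 0.34  0.105]
 [0.274 0.423 0.176]]
top [[0.239 0.34  0.001]
 [0.317 0.426 0.02 ]]
t 7.02 pos [0.4366 0.3292 0.271 ] yaw -4.03 tilt z [ 0.  0. -1.] F [ 0.4 -0.1 -3.7] w 0.454 q [-0.42  0.31 -0.42  1.67  0.13  1.19 -2.51]
slide [  1.4  -5.6 155. ] roll 0.013
```

Clear of the turquoise tag, which is at x ≤ 0.32. The barcode label is visible at (316,45) on the grey tag. Descending to scan height.

jog_arm(
  increments=[
    {"slide":[0,-2,10],"roll":0,"gripper":0.1},
    {"slide":[1,-4,28],"roll":0.013,"gripper":0.1},
    {"slide":[1.5,-5.5,50],"roll":0.013,"gripper":0.1},
    {"slide":[1.5,-5.5,75],"roll":0.013,"gripper":0.1},
    {"slide":[1.5,-5.5,98],"roll":0.013,"gripper":0.1},
    {"slide":[1.5,-5.5,120],"roll":0.013,"gripper":0.1},
    {"slide":[1.5,-5.5,138],"roll":0.013,"gripper":0.1},
    {"slide":[1.5,-5.5,150],"roll":0.013,"gripper":0.1},
    {"slide":[1.5,-5.5,155],"roll":0.013,"gripper":0.1},
    {"slide":[1.5,-5.5,155],"roll":0.013,"gripper":0.1},
  ],
)

```text
clock: 7.85
position: [0.4376, 0.334, 0.1142]
ee_rot: [3.137, -0.13, -0.003]
force: [-0.8, -0.1, -3.6]
width: 0.454
```

```bash
python3 - <<'E'
from h import *
from m import rect
go([.4385,.3347,.116],-4.8)
s=arm.observe()
d=cam("wrist"); cv2.imwrite("pics/w5.png",d["frame"])
W=wpts(d,s["position"],s["ee_rot"]);X,Y,Z=W[...,0],W[...,1],W[...,2]
m=(np.hypot(X-.585,Y-.32)<.08)&(Z>.1)&(Z<.18);rect("w",W,m,"tag")
m=(np.hypot(X-.4365,Y-.335)<.09)&(Z>.148)&(Z<.163);rect("w",W,m,"headtop")
e=cam("top");W=pts(e);X,Y,Z=W[...,0],W[...,1],W[...,2]
e2=cam("scene");cv2.imwrite("pics/s5.png",cv2.resize(e2["frame"][180:360,360:600],(800,600)))
E
```

```text
t 7.85 pos [0.4376 0.334  0.1142] yaw -4.76 tilt z [-0.002 -0.001 -1.   ] F [-0.8 -0.1 -3.6] w 0.454 q [-0.47  0.47 -0.38  1.86  0.23  0.85 -2.62]
slide [ 0.8 -0.7 -1.8] roll 0.001
w tag 0
w headtop 16112 c [0.4542 0.3314] size [0.0642 0.0672] ang 85.59 zmed/max [0.1537 0.163 ]
```

View pics/w5.png

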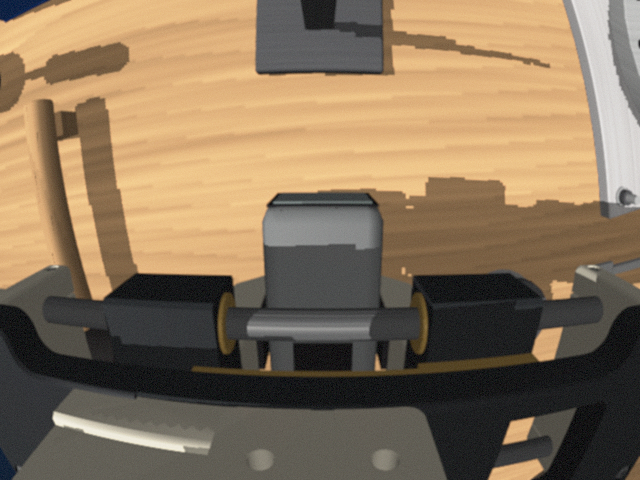

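View pics/s5.png

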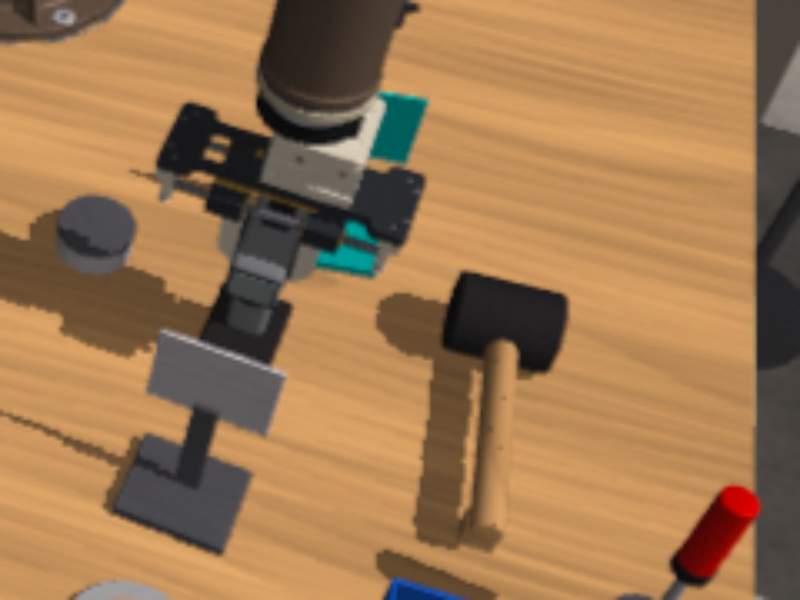

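Head top at z 0.154, aimed along the tag's normal about 100 mm from the window. Holding still for 1.7 s.

jog_arm(
  increments=[
    {"slide":[0,0,-1],"roll":0,"gripper":0.1},
    {"slide":[0,0,-1],"roll":0,"gripper":0.1},
    {"slide":[0,0,-1],"roll":0,"gripper":0.1},
    {"slide":[0,0,-1],"roll":0,"gripper":0.1},
    {"slide":[0,0,-1],"roll":0,"gripper":0.1},
    {"slide":[0,0,-1],"roll":0,"gripper":0.1},
    {"slide":[0,0,-1],"roll":0,"gripper":0.1},
    {"slide":[0,0,-1],"roll":0,"gripper":0.1},
    {"slide":[0,0,-1],"roll":0,"gripper":0.1},
    {"slide":[0,0,-1],"roll":0,"gripper":0.1},
  ],
)

```text
clock: 8.83
position: [0.4384, 0.3345, 0.1167]
ee_rot: [3.139, -0.131, -0.0]
force: [0.0, 0.1, -3.4]
width: 0.454
```

jog_arm(
  increments=[
    {"slide":[0,0,0],"roll":0,"gripper":0.1},
    {"slide":[0,0,0],"roll":0,"gripper":0.1},
    {"slide":[0,0,0],"roll":0,"gripper":0.1},
    {"slide":[0,0,0],"roll":0,"gripper":0.1},
    {"slide":[0,0,0],"roll":0,"gripper":0.1},
    {"slide":[0,0,0],"roll":0,"gripper":0.1},
    {"slide":[0,0,0],"roll":0,"gripper":0.1},
    {"slide":[0,0,0],"roll":0,"gripper":0.1},
    {"slide":[0,0,0],"roll":0,"gripper":0.1},
    {"slide":[0,0,0],"roll":0,"gripper":0.1},
  ],
)

```text
clock: 9.67
position: [0.4384, 0.3345, 0.1167]
ee_rot: [3.139, -0.131, 0.0]
force: [-0.1, -0.5, -3.8]
width: 0.457
```

```bash
python3 - <<'E'
from h import *
go([.4385,.334,.087],-4.8)
for n in("top","scene"):
    d=cam(n);W=pts(d);X,Y,Z=W[...,0],W[...,1],W[...,2]
    m=(np.hypot(X-.47,Y-.333)<.05)&(X>.45)&(abs(Y-.333)<.018)&(Z>.14)&(Z<.165); q=W[m];print(n,len(q))
    if len(q)>8:
        A=np.c_[q[:,:2]-[.45,.333],np.ones(len(q))];print(np.linalg.lstsq(A,q[:,2],rcond=None)[0].round(4),q.max(0).round(4))
E
```

```text
t 9.67 pos [0.4384 0.3345 0.1167] yaw -4.77 tilt z [ 0. -0. -1.] F [-0.1 -0.5 -3.8] w 0.457 q [-0.47  0.47 -0.38  1.86  0.23  0.86 -2.62]
slide [ 0.1  0.5 29.7] roll 0.0
top 29
[-0.7621  0.0527  0.1784] [0.4872 0.3385 0.1629]
scene 209
[-0.1793 -0.0063  0.1567] [0.4913 0.351  0.16  ]
```

```bash
python3 - <<'E'
from h import *
s=arm.observe();d=cam("wrist");W=wpts(d,s["position"],s["ee_rot"])
for y in range(196,306,8): print(y,W[y,290:360].mean(0).round(4),W[y,290].round(4)[2],W[y,360].round(4)[2])
e=cam("scene");V=pts(e);X,Y,Z=V[...,0],V[...,1],V[...,2]
m=(X>.47)&(X<.51)&(abs(Y-.333)<.02)&(Z>.08);q=V[m]
for z in np.arange(.09,.165,.006):
    k=q[abs(q[:,2]-z)<.003]; 
    if len(k):print(round(z,3),len(k),k.mean(0).round(4),k[:,0].max().round(4))
E
```

```text
196 [0.488  0.3282 0.1359] 0.1365 0.1356
204 [0.4875 0.3283 0.1519] 0.1517 0.1511
212 [0.4853 0.3285 0.1548] 0.1537 0.1552
220 [nan nan nan] 0.1565 0.156
228 [0.4803 0.3289 0.1565] 0.1571 0.1564
236 [0.4776 0.3292 0.1564] 0.1555 0.1561
244 [0.4749 0.3294 0.1564] 0.1567 0.156
252 [0.4721 0.3296 0.1565] 0.1572 0.1568
260 [0.4693 0.3298 0.1564] 0.1567 0.1569
268 [0.4665 0.3301 0.1564] 0.1571 0.1581
276 [0.4637 0.3303 0.1566] 0.1558 0.1571
284 [0.4607 0.3306 0.1564] 0.1556 0.1569
292 [0.4577 0.3308 0.1565] 0.157 0.1567
300 [nan nan nan] 0.1569 0.1561
0.12 16 [0.4875 0.3367 0.1206] 0.4905
0.126 25 [0.4883 0.3302 0.126 ] 0.4921
0.132 25 [0.4883 0.3334 0.1323] 0.4906
0.138 24 [0.4881 0.3333 0.1376] 0.4928
0.144 26 [0.4876 0.3332 0.1436] 0.493
0.15 62 [0.4832 0.3323 0.1506] 0.4918
0.156 51 [0.4793 0.3348 0.1552] 0.4918
0.162 1 [0.4739 0.3422 0.1592] 0.4739
```

The head is level and centred at z 0.1365. The window is at x 0.488, about 98 mm from the label, and has been held for about 2 s. The bench below is clear, so I'm setting it down here.

jog_arm(
  increments=[
    {"slide":[0,0,3],"roll":0,"gripper":0.1},
    {"slide":[0,0,8],"roll":0,"gripper":0.1},
    {"slide":[0,0,13],"roll":0,"gripper":0.1},
    {"slide":[0,0,18],"roll":0,"gripper":0.1},
    {"slide":[0,0,22],"roll":0,"gripper":0.1},
    {"slide":[0,0,25],"roll":0,"gripper":0.1},
    {"slide":[0,0,27],"roll":0,"gripper":0.1},
    {"slide":[0,0,29],"roll":0,"gripper":0.1},
    {"slide":[0,0,30],"roll":0,"gripper":0.1},
    {"slide":[0,0,30],"roll":0,"gripper":0.1},
  ],
)

```text
clock: 10.7
position: [0.4383, 0.3345, 0.0865]
ee_rot: [3.139, -0.131, -0.0]
force: [0.0, -0.3, -3.1]
width: 0.453
```

jog_arm(
  increments=[
    {"slide":[0,0,0.5],"roll":0,"gripper":0.1},
    {"slide":[0,0,0.5],"roll":0,"gripper":0.1},
    {"slide":[0,0,0.5],"roll":0,"gripper":0.1},
    {"slide":[0,0,0.5],"roll":0,"gripper":0.1},
    {"slide":[0,0,0.5],"roll":0,"gripper":0.1},
    {"slide":[0,0,0.5],"roll":0,"gripper":0.1},
    {"slide":[0,0,0.5],"roll":0,"gripper":0.1},
    {"slide":[0,0,0.5],"roll":0,"gripper":0.1},
    {"slide":[0,0,0.5],"roll":0,"gripper":0.1},
    {"slide":[0,0,0.5],"roll":0,"gripper":0.1},
  ],
)

```text
clock: 11.53
position: [0.4384, 0.3345, 0.0862]
ee_rot: [3.139, -0.131, -0.0]
force: [0.3, -0.0, -3.0]
width: 0.456
```

```bash
python3 - <<'E'
from h import *
go([.4385,.334,.087],-4.8)
s=arm.observe();d=cam("wrist");W=wpts(d,s["position"],s["ee_rot"])
for y in range(228,300,20): print(y,W[y,290:360].mean(0).round(4))
E
```

```text
t 11.53 pos [0.4384 0.3345 0.0862] yaw -4.77 tilt z [-0. -0. -1.] F [ 0.3 -0.  -3. ] w 0.456 q [-0.48  0.51 -0.37  1.89  0.25  0.79 -2.64]
slide [ 0.2  0.5 -0.8] roll 0.001
228 [0.4803 0.3289 0.126 ]
248 [0.4735 0.3295 0.1259]
268 [nan nan nan]
288 [0.4592 0.3307 0.1261]
```

jog_arm(
  increments=[
    {"slide":[0,0,0.3],"roll":0,"gripper":0.1},
    {"slide":[0,0,0.6],"roll":0,"gripper":0.1},
    {"slide":[0,0,1],"roll":0,"gripper":0.1},
    {"slide":[0,0,1],"roll":0,"gripper":0.1},
    {"slide":[0,0,1],"roll":0,"gripper":0.1},
    {"slide":[0,0,1],"roll":0,"gripper":0.1},
    {"slide":[0,0,1],"roll":0,"gripper":0.1},
    {"slide":[0,0,1],"roll":0,"gripper":0.1},
    {"slide":[0,0,1],"roll":0,"gripper":0.1},
    {"slide":[0,0,1],"roll":0,"gripper":0.1},
  ],
)

```text
clock: 12.42
position: [0.4385, 0.3345, 0.0857]
ee_rot: [-3.139, 0.131, -0.001]
force: [-2.0, -2.1, 6.0]
width: 0.456
```

Bench contact: the force changed from -3 N to +6 N. Releasing.

jog_arm(
  increments=[
    {"slide":[0,0,0],"roll":0,"gripper":0.47},
    {"slide":[0,0,0],"roll":0,"gripper":0.5},
    {"slide":[0,0,0],"roll":0,"gripper":0.55},
    {"slide":[0,0,0],"roll":0,"gripper":0.65},
    {"slide":[0,0,0],"roll":0,"gripper":0.75},
    {"slide":[0,0,0],"roll":0,"gripper":0.85},
    {"slide":[0,0,0],"roll":0,"gripper":1},
    {"slide":[0,0,0],"roll":0,"gripper":1},
    {"slide":[0,0,0],"roll":0,"gripper":1},
    {"slide":[0,0,0],"roll":0,"gripper":1},
  ],
)

```text
clock: 13.25
position: [0.4384, 0.3345, 0.0852]
ee_rot: [3.139, -0.131, 0.0]
force: [0.9, -0.2, 0.0]
width: 0.986
```

jog_arm(
  increments=[
    {"slide":[0,0,-3],"roll":0,"gripper":1},
    {"slide":[0,0,-10],"roll":0,"gripper":1},
    {"slide":[0,0,-25],"roll":0,"gripper":1},
    {"slide":[0,0,-45],"roll":0,"gripper":1},
    {"slide":[0,0,-70],"roll":0,"gripper":1},
    {"slide":[0,0,-95],"roll":0,"gripper":1},
    {"slide":[0,0,-120],"roll":0,"gripper":1},
    {"slide":[0,0,-140],"roll":0,"gripper":1},
    {"slide":[0,0,-150],"roll":0,"gripper":1},
    {"slide":[0,0,-150],"roll":0,"gripper":1},
  ],
)

```text
clock: 14.08
position: [0.4392, 0.3355, 0.2379]
ee_rot: [-3.136, 0.131, -0.005]
force: [1.1, 0.4, 0.5]
width: 1.001
```

```bash
python3 - <<'E'
from h import *
from m import rect
go([.46,-.02,.24],8)
s=arm.observe();d=cam("wrist");W=wpts(d,s["position"],s["ee_rot"]);X,Y,Z=W[...,0],W[...,1],W[...,2]
rect("w",W,(np.hypot(X-.438,Y-.334)<.08)&(Z>.1)&(Z<.14),"head")
e=cam("scene");cv2.imwrite("pics/s6.png",e["frame"])
E
```

```text
t 14.08 pos [0.4392 0.3355 0.2379] yaw -4.78 tilt z [ 0.004  0.003 -1.   ] F [1.1 0.4 0.5] w 1.001 q [-0.44  0.34 -0.41  1.71  0.15  1.11 -2.55]
slide [ 50.3 352.5  -3. ] roll -0.223
w head 6829 c [0.4386 0.3325] size [0.0422 0.0997] ang 85.27 zmed/max [0.1252 0.1281]
```

View pics/s6.png

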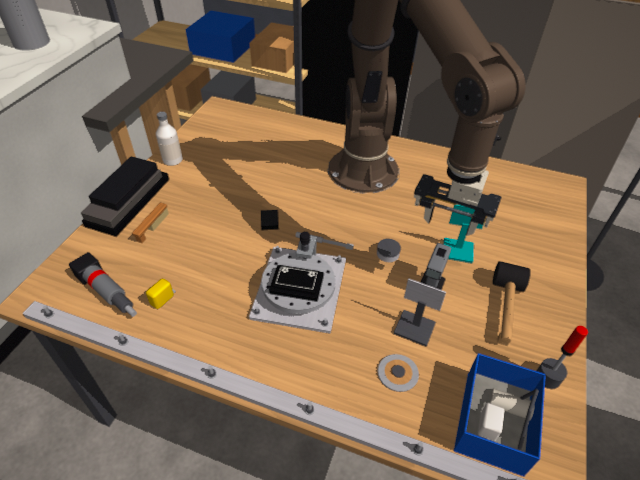

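The scanner stands upright at scene (435,265), with the head top at 0.125 as before the pick. Next is the plunger.

jog_arm(
  increments=[
    {"slide":[0,10,0],"roll":0,"gripper":1},
    {"slide":[0,35,0],"roll":-0.02,"gripper":1},
    {"slide":[0,70,0],"roll":-0.05,"gripper":1},
    {"slide":[0,110,0],"roll":-0.08,"gripper":1},
    {"slide":[0,150,0],"roll":-0.11,"gripper":1},
    {"slide":[5,190,0],"roll":-0.14,"gripper":1},
    {"slide":[10,230,0],"roll":-0.17,"gripper":1},
    {"slide":[10,270,0],"roll":-0.2,"gripper":1},
    {"slide":[10,310,0],"roll":-0.22,"gripper":1},
    {"slide":[10,340,0],"roll":-0.22,"gripper":1},
  ],
)

```text
clock: 15.02
position: [0.418, -0.0092, 0.2339]
ee_rot: [3.134, 0.212, -0.004]
force: [0.5, -0.6, -0.3]
width: 0.999
```

jog_arm(
  increments=[
    {"slide":[0,5,0],"roll":0,"gripper":1},
    {"slide":[0,8,0],"roll":0,"gripper":1},
    {"slide":[0,8,0],"roll":0,"gripper":1},
    {"slide":[0,8,0],"roll":0,"gripper":1},
    {"slide":[0,8,0],"roll":0,"gripper":1},
    {"slide":[0,8,0],"roll":0,"gripper":1},
    {"slide":[0,8,0],"roll":0,"gripper":1},
    {"slide":[0,8,0],"roll":0,"gripper":1},
    {"slide":[0,8,0],"roll":0,"gripper":1},
    {"slide":[0,8,0],"roll":0,"gripper":1},
  ],
)

```text
clock: 15.85
position: [0.4212, -0.0129, 0.2352]
ee_rot: [3.134, 0.215, 0.0]
force: [0.3, -0.1, -0.7]
width: 0.998
```

```bash
cat > k.py <<'E'
from h import *
import sys
from m import rect
s=arm.observe();d=cam("wrist");cv2.imwrite(sys.argv[1],d["frame"]);W=wpts(d,s["position"],s["ee_rot"]);X,Y,Z=W[...,0],W[...,1],W[...,2]
m=(np.hypot(X-.514,Y+.021)<.03)&(Z>.142)&(Z<.16);rect("w",W,m,"knobtop");
v,u=np.argwhere(m).mean(0);print("px",u,v)
P=wplane(d,s["position"],s["ee_rot"],.148)[m]; c,r=cv2.minEnclosingCircle(P[:,:2].astype(np.float32));print("ray c",np.round(c,4),round(r,4))
m=(np.hypot(X-.514,Y+.021)<.03)&(Z>.122)&(Z<.16);q=W[m];c,r=cv2.minEnclosingCircle(q[:,:2].astype(np.float32));print("all c",np.round(c,4),r,np.nanmax(q[:,2]))
m=(np.hypot(X-.5805,Y+.009)<.1)&(Z>.085)&(Z<.094);rect("w",W,m,"plaque")
E
python3 - <<'E'
from h import *
go([.514,-.021,.18],8)
E
python3 k.py pics/w7.png
```

```text
t 15.85 pos [ 0.4212 -0.0129  0.2352] yaw 7.85 tilt z [ 0. -0. -1.] F [ 0.3 -0.1 -0.7] w 0.998 q [ 0.14  0.11 -0.26  2.    0.03  1.03 -1.57]
slide [90.9 20.7 55.2] roll -0.003
w knobtop 1333 c [ 0.5139 -0.0213] size [0.0274 0.027 ] ang 17.89 zmed/max [0.1482 0.1505]
px 352.1410352588147 112.31732933233309
ray c [ 0.5138 -0.0214] 0.0141
all c [ 0.5138 -0.0215] 0.014678074046969414 0.15049054932343656
w plaque 7436 c [ 0.5503 -0.0152] size [0.1375 0.1147] ang 8.96 zmed/max [0.0908 0.094 ]
```

View pics/w7.png

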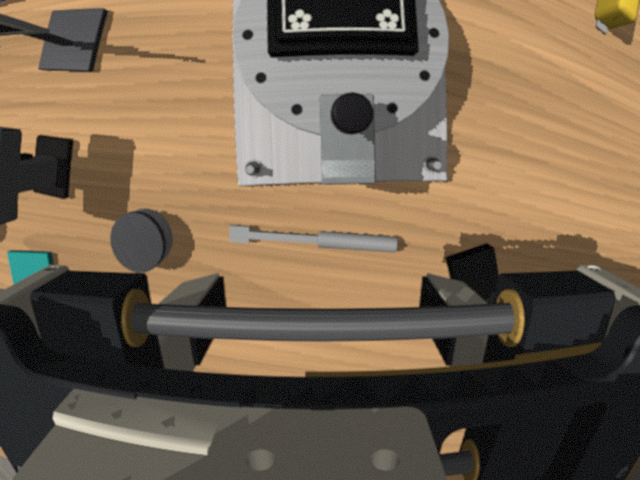

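The black knob is at px (352,112), which puts it at (0.5138, -0.0214) with its top at 0.148. Two wrist views and the top camera agree on this.

jog_arm(
  increments=[
    {"slide":[10,2,0],"roll":0,"gripper":1},
    {"slide":[28,6,8],"roll":0,"gripper":1},
    {"slide":[48,11,20],"roll":0,"gripper":1},
    {"slide":[66,15,32],"roll":0,"gripper":1},
    {"slide":[80,18,42],"roll":0,"gripper":1},
    {"slide":[88,20,48],"roll":0,"gripper":1},
    {"slide":[91,21,50],"roll":0,"gripper":1},
    {"slide":[91,21,50],"roll":0,"gripper":1},
    {"slide":[91,21,50],"roll":0,"gripper":1},
    {"slide":[91,21,50],"roll":0,"gripper":1},
  ],
)

```text
clock: 16.73
position: [0.5138, -0.0214, 0.1859]
ee_rot: [3.134, 0.215, 0.001]
force: [-0.5, -0.3, 0.6]
width: 0.998
```

```bash
python3 - <<'E'
from h import *
go([.5138,-.0214,.1155],8)
E
python3 k.py pics/w8.png
```

```text
t 16.73 pos [ 0.5138 -0.0214  0.1859] yaw 7.84 tilt z [ 0.001 -0.    -1.   ] F [-0.5 -0.3  0.6] w 0.998 q [ 0.13  0.31 -0.24  1.88  0.09  0.96 -1.59]
slide [-0.1  0.  70.4] roll -0.003
w knobtop 1820 c [ 0.5148 -0.0215] size [0.0272 0.0273] ang 48.25 zmed/max [0.1482 0.1504]
px 320.28516483516484 266.98241758241755
ray c [ 0.5159 -0.0213] 0.0147
all c [ 0.5148 -0.0213] 0.014811760745942593 0.15038094587926945
w plaque 19160 c [ 0.5686 -0.012 ] size [0.1738 0.1147] ang 9.17 zmed/max [0.0906 0.094 ]
```

View pics/w8.png

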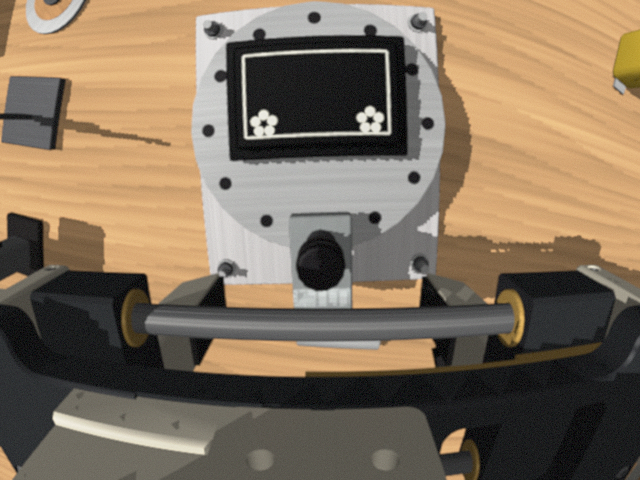

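The knob is centred between the fingers at px (320,262). Descending, then gripping.

jog_arm(
  increments=[
    {"slide":[1,0,5],"roll":0,"gripper":1},
    {"slide":[1,0,13],"roll":0,"gripper":1},
    {"slide":[1,0,24],"roll":0,"gripper":1},
    {"slide":[1,0,36],"roll":0,"gripper":1},
    {"slide":[1,0,48],"roll":0,"gripper":1},
    {"slide":[1,0,58],"roll":0,"gripper":1},
    {"slide":[1,0,65],"roll":0,"gripper":1},
    {"slide":[1,0,69],"roll":0,"gripper":1},
    {"slide":[1,0,70],"roll":0,"gripper":1},
    {"slide":[1,0,70],"roll":0,"gripper":1},
  ],
)

```text
clock: 17.62
position: [0.5152, -0.0213, 0.1151]
ee_rot: [3.134, 0.215, -0.0]
force: [-0.2, 0.3, 0.4]
width: 1.001
```

jog_arm(
  increments=[
    {"slide":[0,0,0],"roll":0,"gripper":0.8},
    {"slide":[0,0,0],"roll":0,"gripper":0.65},
    {"slide":[0,0,0],"roll":0,"gripper":0.5},
    {"slide":[0,0,0],"roll":0,"gripper":0.4},
    {"slide":[0,0,0],"roll":0,"gripper":0.3},
    {"slide":[0,0,0],"roll":0,"gripper":0.2},
    {"slide":[0,0,0],"roll":0,"gripper":0.1},
    {"slide":[0,0,0],"roll":0,"gripper":0},
    {"slide":[0,0,0],"roll":0,"gripper":0},
    {"slide":[0,0,0],"roll":0,"gripper":0},
  ],
  newtons=50,
)

```text
clock: 18.45
position: [0.5151, -0.0212, 0.1152]
ee_rot: [-3.134, -0.214, 0.0]
force: [-2.7, 11.8, 2.6]
width: 0.322
```

```bash
python3 - <<'E'
from h import *
go([.5138,-.0214,.1355],8)
E
```

```text
t 18.45 pos [ 0.5151 -0.0212  0.1152] yaw 7.83 tilt z [-0.  0. -1.] F [-2.7 11.8  2.6] w 0.322 q [ 0.11  0.4  -0.23  1.96  0.12  0.8  -1.62]
slide [ -1.3   0.  -20.3] roll -0.003
```

Gripped, but with an 11.8 N side force, so I'll ease the tool 0.6 mm towards +y and then pull up.

jog_arm(
  increments=[
    {"slide":[0,-0.3,0],"roll":0,"gripper":0},
    {"slide":[0,-0.6,-1],"roll":0,"gripper":0},
    {"slide":[0,-0.6,-2],"roll":0,"gripper":0},
    {"slide":[0,-0.6,-4],"roll":0,"gripper":0},
    {"slide":[0,-0.6,-6],"roll":0,"gripper":0},
    {"slide":[0,-0.6,-8],"roll":0,"gripper":0},
    {"slide":[0,-0.6,-10],"roll":0,"gripper":0},
    {"slide":[0,-0.6,-10],"roll":0,"gripper":0},
    {"slide":[0,-0.6,-10],"roll":0,"gripper":0},
    {"slide":[0,-0.6,-10],"roll":0,"gripper":0},
  ],
)

```text
clock: 19.28
position: [0.5149, -0.0201, 0.1249]
ee_rot: [-3.133, -0.215, 0.001]
force: [1.6, 5.5, -9.3]
width: 0.294
```

jog_arm(
  increments=[
    {"slide":[0,-0.3,-1],"roll":0,"gripper":0},
    {"slide":[0,-0.3,-3],"roll":0,"gripper":0},
    {"slide":[0,-0.3,-5],"roll":0,"gripper":0},
    {"slide":[0,-0.3,-7],"roll":0,"gripper":0},
    {"slide":[0,-0.3,-8.5],"roll":0,"gripper":0},
    {"slide":[0,-0.3,-9.5],"roll":0,"gripper":0},
    {"slide":[0,-0.3,-10],"roll":0,"gripper":0},
    {"slide":[0,-0.3,-10],"roll":0,"gripper":0},
    {"slide":[0,-0.3,-10],"roll":0,"gripper":0},
    {"slide":[0,-0.3,-10],"roll":0,"gripper":0},
  ],
)

```text
clock: 20.12
position: [0.5149, -0.02, 0.1348]
ee_rot: [-3.134, -0.215, 0.001]
force: [4.1, 3.5, -12.7]
width: 0.295
```

```bash
python3 - <<'E'
from h import *
go([.5138,-.0214,.1355],8)
s=arm.observe();d=cam("wrist");cv2.imwrite("pics/w9.png",d["frame"]);W=wpts(d,s["position"],s["ee_rot"]);X,Y,Z=W[...,0],W[...,1],W[...,2]
m=(np.hypot(X-.514,Y+.021)<.012)&(Z>.12)&(Z<.19);print(m.sum(),np.percentile(Z[m],[10,50,90]) if m.any() else 0)
e=cam("scene");V=pts(e);X,Y,Z=V[...,0],V[...,1],V[...,2]
m=(np.hypot(X-.514,Y+.021)<.016)&(Z>.11)&(Z<.19);print(m.sum(),np.percentile(Z[m],[0,10,50,90,100]))
cv2.imwrite("pics/s9.png",cv2.resize(e["frame"][200:320,230:390],(800,600),interpolation=cv2.INTER_CUBIC))
E
```

```text
t 20.12 pos [ 0.5149 -0.02    0.1348] yaw 7.85 tilt z [-0.     0.001 -1.   ] F [  4.1   3.5 -12.7] w 0.295 q [ 0.11  0.38 -0.23  1.94  0.11  0.84 -1.61]
slide [-1.3  1.2 -0.7] roll -0.003
807 [0.16709434 0.16781577 0.16855897]
140 [0.1101256  0.1149354  0.15867089 0.1682079  0.18981361]
```

View pics/s9.png

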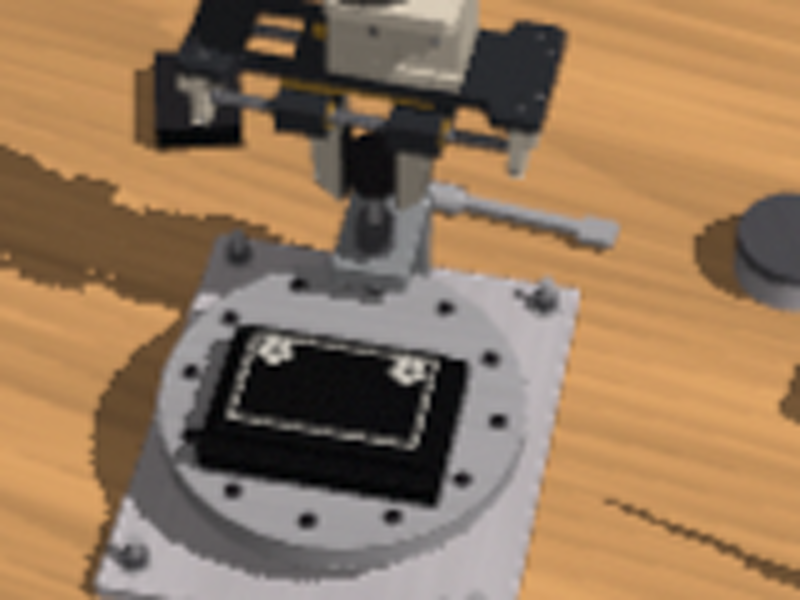

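View pics/w9.png

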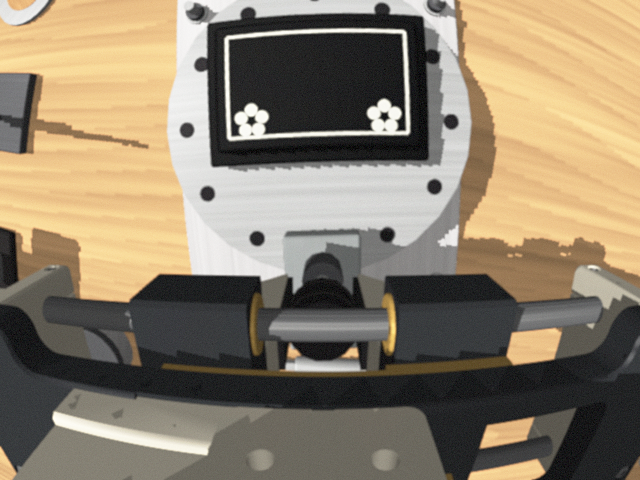

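The knob top is now at 0.168 and was 0.148, so it has risen about 19.6 mm. I'll nudge it onto the stop and hold.

jog_arm(
  increments=[
    {"slide":[0,0,-0.3],"roll":0,"gripper":0},
    {"slide":[0,0,-0.6],"roll":0,"gripper":0},
    {"slide":[0,0,-0.8],"roll":0,"gripper":0},
    {"slide":[0,0,-0.8],"roll":0,"gripper":0},
    {"slide":[0,0,-0.8],"roll":0,"gripper":0},
    {"slide":[0,0,-0.8],"roll":0,"gripper":0},
    {"slide":[0,0,-0.8],"roll":0,"gripper":0},
    {"slide":[0,0,-0.8],"roll":0,"gripper":0},
    {"slide":[0,0,-0.8],"roll":0,"gripper":0},
    {"slide":[0,0,-0.8],"roll":0,"gripper":0},
  ],
)

```text
clock: 21.05
position: [0.5149, -0.0201, 0.1354]
ee_rot: [-3.134, -0.215, 0.001]
force: [4.7, 4.3, -14.5]
width: 0.294
```

jog_arm(
  increments=[
    {"slide":[0,0,0],"roll":0,"gripper":0},
    {"slide":[0,0,0],"roll":0,"gripper":0},
    {"slide":[0,0,0],"roll":0,"gripper":0},
    {"slide":[0,0,0],"roll":0,"gripper":0},
    {"slide":[0,0,0],"roll":0,"gripper":0},
    {"slide":[0,0,0],"roll":0,"gripper":0},
    {"slide":[0,0,0],"roll":0,"gripper":0},
    {"slide":[0,0,0],"roll":0,"gripper":0},
    {"slide":[0,0,0],"roll":0,"gripper":0},
    {"slide":[0,0,0],"roll":0,"gripper":0},
  ],
)

```text
clock: 21.88
position: [0.5149, -0.0201, 0.1353]
ee_rot: [-3.134, -0.215, 0.001]
force: [3.5, 4.6, -14.1]
width: 0.292
```

```bash
python3 - <<'E'
from h import *
from m import rect
go([.5138,-.0214,.1355],8)
for i in range(2):
    s=arm.observe();d=cam("wrist");W=wpts(d,s["position"],s["ee_rot"]);X,Y,Z=W[...,0],W[...,1],W[...,2]
    m=(np.hypot(X-.514,Y+.021)<.012)&(Z>.12)&(Z<.19);print(m.sum(),np.median(Z[m]))
for n in("top","scene"):
    V=pts(cam(n));X,Y,Z=V[...,0],V[...,1],V[...,2]
    rect(n,V,(np.hypot(X-.438,Y-.333)<.08)&(Z>.11)&(Z<.14),"scanner head")
E
```

```text
t 21.88 pos [ 0.5149 -0.0201  0.1353] yaw 7.85 tilt z [-0.001  0.001 -1.   ] F [  3.5   4.6 -14.1] w 0.292 q [ 0.11  0.37 -0.23  1.93  0.11  0.85 -1.61]
slide [-1.2  1.2 -0.2] roll -0.003
811 0.16836967564764949
795 0.16837471162898984
top scanner head 556 c [0.437  0.3345] size [0.0452 0.1004] ang 83.27 zmed/max [0.1241 0.1366]
scene scanner head 477 c [0.4412 0.3355] size [0.0421 0.1063] ang 84.89 zmed/max [0.1228 0.1292]
```

The knob is at its stop, steady with no slip, and the scanner is still standing. Handing in.

```bash
python3 -c "
from cell import arm
print(arm.sign_off())"
```

```text
the job is handed in; nothing more can be done
None
```

The job is done and handed in at about 22 s of the 67 s allowed; the sign-off gives no verdict.

- **Scan:** I picked the scanner up across its head and held it level and still for about 2 s in front of the grey tag's barcode. The window was about 98 mm from the label, square on to within about 0.02 rad and about 1.5 mm high by measurement.
- **Set down:** I stood the scanner on clear bench in front of the tag and let go. It has not gone back to its original spot. The last camera checks showed it upright, with its head top at about 0.125 m, the same as before the pick.
- **Plunger:** I gripped the knob at 50 N and pulled it up. The knob top rose from 0.148 to 0.168 m, about the full 20 mm. The upward pull read about 14 N, a little over the spring's 12 N, so it is at the stop. It held steady with no slip.

**Disagreements:**
- The fixed cameras and the wrist camera differed by up to about 6 mm in position, so I used the wrist readings for both grasps.
- A sideways force of about 4 to 5 N was left on the knob grip at the end.
- I saw no sign of contact with the other loose things, but I did not re-measure their positions at the end.

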